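# Latch the lid of a board test fixture

### The arm

A 7-joint arm with a two-finger parallel gripper is mounted at the origin on a cart in front of the work surface, level with it; the furniture and walls round the work are solid. World frame = base frame: x ahead of the robot, y to its left, z up, the work surface at z = 0. Lengths are in m, angles in degrees, forces in N, time in s.
With the tool pointing down it reaches from about 0.4 to 0.925 m from the base axis. Payload 5.6 kg.
Tool frame: the origin (TCP) lies at the very end of the fingers, on their centre line; the grasp point (between the pads) lies 19 mm behind it; z points along the fingers, y is the line along which they close (so a half turn about z gives the same grasp; the last joint's range is limited). The gripper opens to 85 mm and grips with 20 to 120 N. Pads are 22 mm wide; open, the fingers measure 114 mm over their backs; the gripper's body (76 mm by 85 mm) begins 54 mm behind the grasp point. The pads swing forward as they close: fully open they stand 13 mm farther back than shut.
Start: joints at [72.88, 26.786, -0.665, 91.828, 0.344, 61.387, -3.226], TCP at [0.164, -0.629, 0.231] pointing down, gripper open.
Joint ranges: [-144.91, 144.91], [-17.63, 115.5], [-89.93, 88.59], [15.96, 139.68], [-74.01, 254.01], [8.47, 105.57], [-167.45, 167.45]. Speed limits (degrees/s): [147.25, 147.25, 180, 180, 180, 180, 180].

### API

Orientations are given as a 3x3 rotation matrix whose columns are the frame's x, y, z axes.
In Python, from workcell import * gives the robot as it stands.
- The arm moves only by the tool apply_moves, never from a script. Its argument "plan" is one flat list of numbers, 6 for each row, row after row: the shift along the tool's x, y, z in units of 30 mm (1.0 is 30 mm), then the turn, a rotation vector about the tool's x, y, z in units of 6 degrees (1.0 is 6 degrees). A call has 1 to 20 rows; each row is the pose to reach, as a shift and turn from the pose commanded when the call began, along the tool's axes at that moment; what a row does not reach only later rows make up. A row lasts 1/12 s, in which the tool goes at most 41.7 mm and 7.16 degrees, less where a joint would pass 70% of its speed; a pose out of reach is approached as far as the arm can. A call with a gripper value outside its range is refused whole. "hand" is the finger opening in mm, from 0 to 85.4, set as the call begins (left out, the last holds). The fingers move at their own pace and stop on an object; the grip force is fixed at half the most. Time passes only in rows, so rows that repeat a pose let the fingers close. It gives the time, the measured TCP pose, the force, the opening and the grip force at its end, in the units of the state.
- state(): the state, without advancing time (a new reading comes with each control period).
- read_camera(name): name is "scene" or "top" or "wrist"; returns (picture, depth): 420x560x3 uint8, red, green, blue; 420x560 float32, m along the optical axis (not along the pixel's ray), 0 where there is no reading.
- calibration(name): a dict with "fx", "fy", "cx", "cy" (pixels), "distortion" ([k1, k2, p1, p2, k3] as OpenCV has them; the pictures are not rectified), "origin" and "attitude" of the camera in the world; the wrist camera has in their place "T_tool_cam" (4x4, takes a point from camera to tool coordinates, whose origin is the TCP and whose axes are the flange's). Camera axes: x right, y up, looking along -z (the intrinsics and any distortion apply to the point x, -y, -z); pixel columns grow to the right and rows downward; lengths in m; the calibration is good to about 2 mm. A picture is of the moment at which its call begins: read the wrist's pose just before it. calibration takes no time and is no camera call.
- job_done(): hands the job in; it is judged then, once.
The state is a dict: "t": time; "joint_positions": joint angles; "joint_velocities": joint speeds; "joint_efforts": joint torques, N m; "position": TCP position; "tcp_rot": TCP orientation; "wrist_force": force on the tool from outside, world axes, zero at the start; "torque": the same for the moment, N m; "opening": opening from 0.0 (shut) to 1.0 (fully open); "gripper_force": force on a finger pad.
Only numpy, scipy, OpenCV 4.12 (cv2) and the standard library are available. Lean on these libraries where they do the work, as an engineer would, in place of code of your own. Each camera call takes 0.05 s, during which the arm holds its last target. There are 200 camera calls.

### The job

Swing the blue lid of the test fixture down until it rests on its spring pillars, hook the latch's wire loop behind the lip of the keeper on the lid, and press the latch lever down until it lies shut against the front and holds the lid tight on the board. Work gently, light pushes are enough everywhere, and leave the other things on the bench where they are.

Things in the scene. Friction and masses are not known exactly. Their poses are not given: they have to be found in the camera images.
- fixture: Grey board test fixture, 150 x 150 x 80 mm high, fixed to the bench. Origin: centre of its underside; +x runs from its front (latch side, towards the robot) to its back, y along the front, z up; x, y, z below are in this frame. Lid hinge along y at x = 70, z = 84 mm. The latch lies in the plane y = 0 before the front face (x = -75 mm).
- lid (a joint): Blue lid, 150 x 150 x 14 mm, clear window. 0 = fully shut (top at z = 98 mm); grows as its front rises, 0.01 rad = 1.6 mm at the keeper. Starts at 0.28 to 0.48, stays where left (stiff hinge: 3 to 5 N on the front rail move it). Its rest on two spring pillars lies at 0.025 to 0.06 rad, unknown beforehand: pressed there it yields only to more than about 15 N. Only the latch can hold it at 0.
- lever (a joint): Latch lever: steel plate 24 mm wide, 3 mm thick, 58 mm long, red outer face and flared red end. 0 = shut, hanging straight down before the front; grows as its end swings out to the robot and up (1.57 level, 3.14 upright). Starts at 2.3 to 2.65, stays where left. With the loop hooked it takes 5 to 12 N near its end, snaps over centre at about 0.3 rad, then stays shut.
- bail (a joint): Wire loop carried by the lever: U of 5 mm wire, 43 mm wide, arms astride the lever, 50 mm from its hinge to the cross bar, then a red tab 26 wide, 16 long, 3 mm thick. Joint bail minus joint lever = its lean from upright towards the robot. Swings loosely: starts tipped out to its stop beside the lever (lean 0.5 to 0.9); pushed past upright it falls against the keeper.
- lever_pivot (a point): Lever's pivot axis (along y), at x = -91, y = 0, z = 62 mm of the fixture.
- lever_end (a point): Point on the lever's outer face (which lies 3.5 mm off the pivot axis) 50 mm from its pivot, where the flared end begins.
- bail_hinge (a point): Where the wire loop hinges on the lever, 16 mm from the lever's pivot; it moves with the lever.
- bail_bar (a point): Middle of the wire loop's cross bar (5 mm thick, along y).
- bail_tab (a point): Middle of the loop's red tab, 10 mm beyond the cross bar: push here to swing the loop in.
- lid_press (a point): Middle of the top of the lid's front rail (68 mm deep), 100 mm from the lid's hinge, behind the keeper's plate; good for pressing the lid down.
- keeper_seat (a point): Where the bar belongs in the steel keeper on the lid's front edge, 157 mm from the lid's hinge; axes of the lid. An upward-open channel 7 mm wide, 26 mm along y: ledge below, lip on the robot's side rising 2 mm above this point, and behind it an upright plate 48 mm wide rising 26 mm above this point, against which the loop can be pushed.
- the_mouse: Dark computer mouse, 118 x 74 x 42 mm; bystander, leave alone. Origin under its centre.
- yellow_driver: Small yellow screwdriver, 146 mm long, 13 mm thick; bystander, leave alone. Origin under its centre.
- coaster: Round wooden coaster, 90 mm, 11 mm high; bystander, leave alone. Origin under its centre.
- yellow_meter: Yellow multimeter lying flat, 136 x 74 x 54 mm; bystander, leave alone. Origin under its centre.
- black_marker: Black marker pen, 135 mm long, 16 mm thick; bystander, leave alone. Origin under its centre.
- memory_stick: Black memory stick, 47 x 17 x 8 mm; bystander, leave alone. Origin under its centre.

How it is judged:
By the outcome, as a careful person would: the job done as asked, in the order asked, and still so for the second after the job is handed in, with the robot touching nothing.
It also fails if it takes over 64 s, if anything falls off the work surface, if the arm or the gripper's body presses on something with over 40 N, if the wrist force passes 120 N, or if a joint passes its speed limit or range.

## Working session

There is one attempt and no reset: what is moved stays moved. The work goes in short steps, Python scripts to look and compute and a tool call to move; the robot and the scene stay as the last step left them, time stands still between calls to the robot, and variables do not carry over. Pictures are saved under pics/ and viewed, at most 12 in all, crops included, and the job is handed in when it is done.

Besides the shell and the picture viewer there is one more tool, called after "Call:" by a JSON object that holds its "op" and its "data", one argument or row to a line. apply_moves: Moves the arm, as the interface text tells. Its arguments: {"type":"object","properties":{"plan":{"type":"array"},"hand":{"type":"number"}},"required":["plan"]}

```bash
mkdir -p pics; ls
cat > h.py <<'E'
from workcell import *
import numpy as np, cv2
def rays(name,uv,st=None):
    c=calibration(name);K=np.array([[c['fx'],0,c['cx']],[0,c['fy'],c['cy']],[0,0,1.]])
    p=cv2.undistortPoints(np.array(uv,float).reshape(-1,1,2),K,np.array(c['distortion'],float)).reshape(-1,2)
    d=np.c_[p[:,0],-p[:,1],-np.ones(len(p))]
    if name=='wrist':
        T=np.eye(4);T[:3,:3]=st['tcp_rot'];T[:3,3]=st['position'];M=T@np.array(c['T_tool_cam']);R,o=M[:3,:3],M[:3,3]
    else: R,o=np.array(c['attitude']),np.array(c['origin'])
    return o,d@R.T   # point = o + depth*d
def pts(name,uv,dep,st=None):
    o,d=rays(name,uv,st);z=np.array([dep[int(round(v)),int(round(u))] for u,v in uv]);return o+z[:,None]*d
def cloud(name,dep,st=None):
    v,u=np.mgrid[0:420,0:560];o,d=rays(name,np.c_[u.ravel(),v.ravel()],st)
    return (o+dep.reshape(-1,1)*d).reshape(420,560,3)
def save(name,img): cv2.imwrite('pics/'+name,cv2.cvtColor(img,cv2.COLOR_RGB2BGR))
E
python3 - <<'E'
from h import *
for n in('scene','top'):
    i,d=read_camera(n);np.savez(n,i=i,d=d);c=calibration(n);print(n,c['origin'],np.array(c['attitude']).round(2).tolist(),c['fx'])
    save(n+'.png',i)
a=np.load('scene.npz')['i'];b=np.load('top.npz')['i']
save('both.png',cv2.resize(np.vstack([a,b]),(448,672))[:600] if 0 else cv2.resize(np.hstack([a,b]),(800,300)))
print(calibration('wrist')['T_tool_cam']);print(state())
E
```

```text
pics
scene [0.02803492 0.91894057 0.49803437] [[-0.78, 0.25, -0.57], [-0.62, -0.33, 0.71], [-0.01, 0.91, 0.42]] 391.8789695851643
top [0.45093749 0.24222646 1.30069503] [[-0.01, 1.0, -0.09], [-1.0, -0.01, 0.01], [0.01, 0.09, 1.0]] 430.1700610489129
[[-3.30680201e-04  9.63964942e-01  2.66029098e-01  6.74527477e-02]
 [ 9.99999814e-01  1.82500961e-04  5.81724375e-04 -1.28548739e-03]
 [ 5.12211338e-04  2.66029241e-01 -9.63964823e-01 -1.42732006e-01]
 [ 0.00000000e+00  0.00000000e+00  0.00000000e+00  1.00000000e+00]]
{'t': 0.1, 'joint_positions': array([72.88069359, 26.83358433, -0.6648759 , 91.87620026,  0.34336555,
       61.38671358, -3.22603989]), 'joint_velocities': array([-0.00805351, -0.03453569,  0.0348207 , -0.10884355, -0.0773516 ,
       -0.02604251, -0.0402172 ]), 'joint_efforts': array([ 1.13359194e-03, -5.33514547e+01,  2.12453550e-02, -2.51964051e+01,
        1.13820902e-02,  4.39006151e-03,  9.87542933e-06]), 'position': array([ 0.16426472, -0.62837378,  0.23039978]), 'tcp_rot': array([[ 9.67482229e-01,  2.52938456e-01, -5.23648701e-04],
       [ 2.52938974e-01, -9.67480971e-01,  1.56436059e-03],
       [-1.10933201e-04, -1.64594224e-03, -9.99998639e-01]]), 'wrist_force': array([0.48311548, 0.17446051, 0.57987561]), 'torque': array([-0.0039277 ,  0.03273924,  0.0142246 ]), 'gripper_force': 0.0, 'opening': 0.9991912507434565}
```

View pics/scene.png

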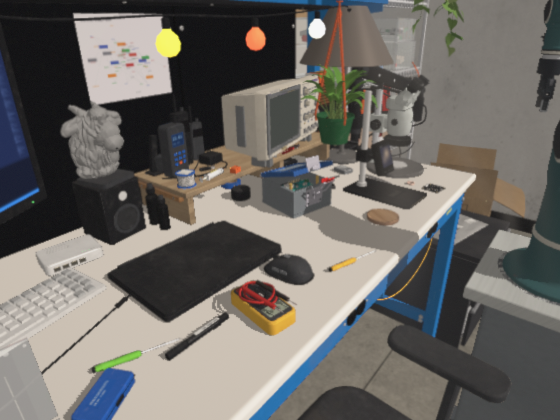

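View pics/top.png

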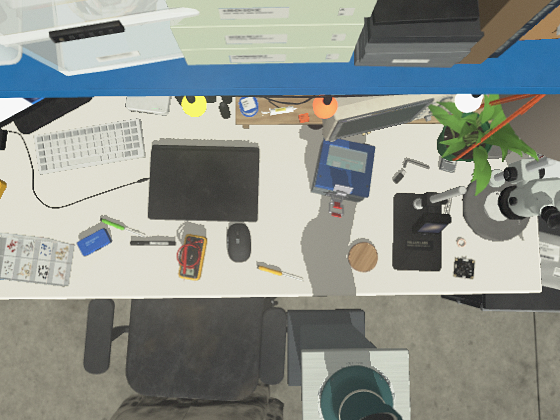

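The scene view shows the fixture at about (298,190), with its blue lid raised and the red latch at (328,180). In the top view the lid is at (343,168) and the latch at (336,206), with the coaster at (362,257) nearby.

```bash
cat > m.py <<'E'
from h import *
P={}
for n,box in(('top',(300,130,390,225)),('scene',(225,140,350,225))):
    f=np.load(n+'.npz');i,d=f['i'],f['d'];P[n]=cloud(n,d);x0,y0,x1,y1=box
    hsv=cv2.cvtColor(i,cv2.COLOR_RGB2HSV);m=np.zeros((420,560),bool);m[y0:y1,x0:x1]=1;m&=d>0
    blue=m&(hsv[...,0]>100)&(hsv[...,0]<130)&(hsv[...,1]>120)
    red=m&((hsv[...,0]<8)|(hsv[...,0]>172))&(hsv[...,1]>130)
    p=P[n][blue];print(n,'blue',len(p),p.min(0).round(3),p.max(0).round(3))
    r=P[n][red];print('red',len(r));print(np.c_[np.argwhere(red)[:,::-1],r.round(3)][::max(1,len(r)//25)])
    if n=='top':
        hh=p[(p[:,2]>.08)];c=np.median(hh,0);q=hh[np.abs(hh-c).max(1)<.15]
        u,s,v=np.linalg.svd(q-q.mean(0),full_matrices=False);print('lid plane',q.mean(0),v[2],s)
        rect=cv2.minAreaRect(q[:,:2].astype(np.float32)*1000);print(rect,cv2.boxPoints(rect))
E
python3 m.py
python3 -c "
from h import *
a=cv2.resize(np.load('top.npz')['i'][130:225,295:395],(600,570),interpolation=2)[:, :]
b=cv2.resize(np.load('scene.npz')['i'][150:220,250:345],(800,590),interpolation=2)
save('crop.png',cv2.resize(np.hstack([cv2.resize(a,(400,380)),cv2.resize(b,(400,380))]),(800,380)))"
```

```text
top blue 112 [0.614 0.022 0.092] [0.765 0.121 0.143]
red 42
[[3.35e+02 2.02e+02 5.84e-01 6.20e-02 8.20e-02]
 [3.35e+02 2.03e+02 5.81e-01 6.30e-02 8.60e-02]
 [3.36e+02 2.03e+02 5.80e-01 6.00e-02 8.80e-02]
 [3.37e+02 2.03e+02 5.81e-01 5.60e-02 8.20e-02]
 [3.38e+02 2.03e+02 5.81e-01 5.30e-02 8.20e-02]
 [3.38e+02 2.05e+02 5.74e-01 5.50e-02 9.50e-02]
 [3.34e+02 2.06e+02 5.70e-01 6.90e-02 1.10e-01]
 [3.35e+02 2.06e+02 5.69e-01 6.70e-02 1.12e-01]
 [3.36e+02 2.06e+02 5.70e-01 6.20e-02 1.02e-01]
 [3.37e+02 2.06e+02 5.71e-01 5.90e-02 9.80e-02]
 [3.38e+02 2.06e+02 5.71e-01 5.60e-02 9.90e-02]
 [3.34e+02 2.07e+02 5.67e-01 7.00e-02 1.13e-01]
 [3.35e+02 2.07e+02 5.66e-01 6.80e-02 1.19e-01]
 [3.36e+02 2.07e+02 5.66e-01 6.50e-02 1.19e-01]
 [3.37e+02 2.07e+02 5.66e-01 6.20e-02 1.16e-01]
 [3.38e+02 2.07e+02 5.66e-01 5.90e-02 1.17e-01]
 [3.39e+02 2.07e+02 5.66e-01 5.50e-02 1.12e-01]
 [3.39e+02 2.08e+02 5.64e-01 5.50e-02 1.11e-01]
 [3.40e+02 2.08e+02 5.64e-01 5.30e-02 1.12e-01]
 [3.41e+02 2.08e+02 5.63e-01 5.10e-02 1.18e-01]
 [3.33e+02 2.13e+02 5.50e-01 7.30e-02 1.13e-01]
 [3.34e+02 2.13e+02 5.49e-01 7.1
[... 2487 characters left out ...]
 1.15e-01]
 [ 3.26e+02  1.79e+02  5.65e-01  5.60e-02  1.12e-01]
 [ 3.28e+02  1.79e+02  5.45e-01  7.80e-02  1.23e-01]
 [ 3.30e+02  1.79e+02  5.40e-01  7.40e-02  1.23e-01]
 [ 3.32e+02  1.79e+02  5.39e-01  6.70e-02  1.21e-01]
 [ 3.22e+02  1.80e+02  5.68e-01  7.10e-02  1.13e-01]
 [ 3.24e+02  1.80e+02  5.67e-01  6.20e-02  1.10e-01]
 [ 3.26e+02  1.80e+02  5.63e-01  5.80e-02  1.10e-01]
 [ 3.28e+02  1.80e+02  5.44e-01  7.80e-02  1.21e-01]
 [ 3.30e+02  1.80e+02  5.42e-01  7.10e-02  1.19e-01]
 [ 3.22e+02  1.81e+02  5.69e-01  6.90e-02  1.09e-01]
 [ 3.24e+02  1.81e+02  5.65e-01  6.50e-02  1.09e-01]
 [ 3.26e+02  1.81e+02  5.64e-01  5.60e-02  1.06e-01]
 [ 3.22e+02  1.82e+02  5.67e-01  7.20e-02  1.08e-01]]
```

View pics/crop.png

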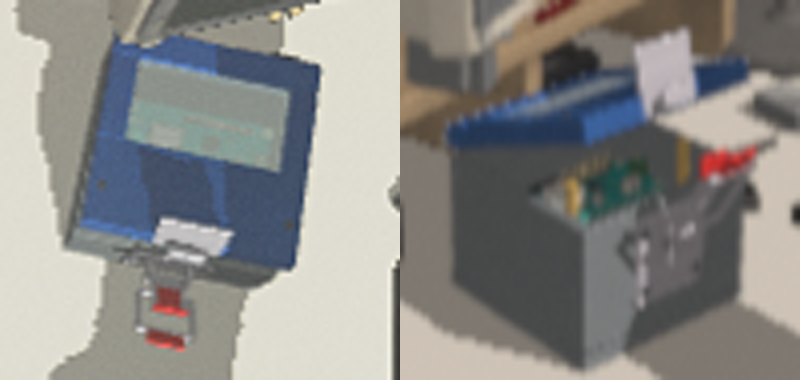

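The crops show the lid raised at the front, the silver keeper plate, the red lever end and the red loop tab leaning out towards the robot. The fixture yaw is about -12.5°. Next I move in for a close wrist-camera look.

Call:
{"op": "apply_moves", "data": {
  "plan": [19.3,-18.5,-1.3,0,0,-25.5,19.3,-18.5,-1.3,0,0,-25.5,19.3,-18.5,-1.3,0,0,-25.5,19.3,-18.5,-1.3,0,0,-25.5,19.3,-18.5,-1.3,0,0,-25.5,19.3,-18.5,-1.3,0,0,-25.5,19.3,-18.5,-1.3,0,0,-25.5,19.3,-18.5,-1.3,0,0,-25.5,19.3,-18.5,-1.3,0,0,-25.5,19.3,-18.5,-1.3,0,0,-25.5,19.3,-18.5,-1.3,0,0,-25.5,19.3,-18.5,-1.3,0,0,-25.5,19.3,-18.5,-1.3,0,0,-25.5,19.3,-18.5,-1.3,0,0,-25.5,19.3,-18.5,-1.3,0,0,-25.5,19.3,-18.5,-1.3,0,0,-25.5,19.3,-18.5,-1.3,0,0,-25.5,19.3,-18.5,-1.3,0,0,-25.5,19.3,-18.5,-1.3,0,0,-25.5,19.3,-18.5,-1.3,0,0,-25.5],
  "hand": 0
}}

```text
t: 1.77
position: [0.5858, 0.0617, 0.2706]
tcp_rot: [[-0.931, 0.364, 0.002], [0.364, 0.931, 0.005], [0.0, 0.005, -1.0]]
wrist_force: [-1.0, -0.8, 0.2]
opening: 0.004
gripper_force: 0.0
```

Call:
{"op": "apply_moves", "data": {
  "plan": [0,0,0,0,0,0,0,0,0,0,0,0,0,0,0,0,0,0]
}}

```text
t: 2.02
position: [0.5836, 0.0529, 0.2696]
tcp_rot: [[-0.925, 0.38, -0.001], [0.38, 0.925, -0.001], [0.001, -0.002, -1.0]]
wrist_force: [-0.6, -0.4, -0.3]
opening: 0.003
gripper_force: 0.0
```

Run:
```python
from h import *
import pickle
st=state();i,d=read_camera('wrist');pickle.dump((st,i,d),open('w1.pkl','wb'));save('w1.png',i);print(st['position'],st['tcp_rot'])
```

```text
[0.58363678 0.05286506 0.26958579] [[-9.24936282e-01  3.80119248e-01 -1.49390758e-03]
 [ 3.80121104e-01  9.24935879e-01 -1.25123180e-03]
 [ 9.06151428e-04 -1.72517548e-03 -9.99998101e-01]]
```

View pics/w1.png

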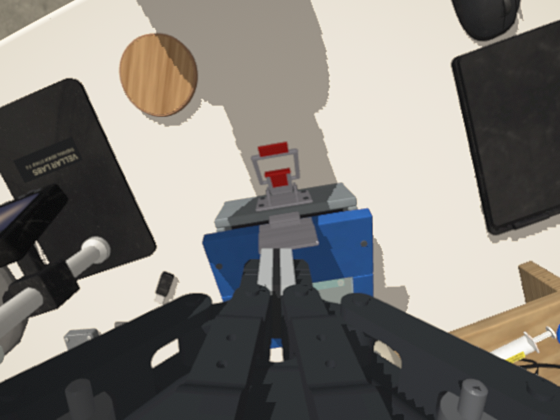

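The wrist view shows the tab at (272,149), the lever's red end at (278,178) and the keeper plate at (288,235). The lid's front corners are at (205,237) and (371,212). Next I measure these.

```bash
cat > m2.py <<'E'
from h import *
import pickle,sys
st,i,d=pickle.load(open(sys.argv[1],'rb'));C=cloud('wrist',d,st)
hsv=cv2.cvtColor(i,cv2.COLOR_RGB2HSV);ok=d>0
red=ok&((hsv[...,0]<8)|(hsv[...,0]>172))&(hsv[...,1]>140)
red[:,:180]=0;red[:,400:]=0
n,l,s,c=cv2.connectedComponentsWithStats(red.astype(np.uint8))
for k in range(1,n):
    if s[k,4]>30: p=C[l==k];print('red',s[k],np.median(p,0).round(4),p.min(0).round(3),p.max(0).round(3),'minz/maxz px')
blue=ok&(hsv[...,0]>100)&(hsv[...,0]<130)&(hsv[...,1]>110)
blue[:190]=0;blue[:,:190]=0;blue[:,390:]=0;blue[300:]=0
p=C[blue];p=p[(p[:,2]>.08)&(p[:,2]<.19)]
for _ in range(4):
    m=p.mean(0);v=np.linalg.svd(p-m,full_matrices=False)[2][2];v*=np.sign(v[2]);e=(p-m)@v;p=p[np.abs(e)<max(.003,1.5*e.std())]
print('lid',len(p),m.round(4),v.round(4),'yaw',np.degrees(np.arctan2(v[1],v[0])),'ang',np.arccos(v[2]),e.std())
mm=cv2.morphologyEx(blue.astype(np.uint8),cv2.MORPH_OPEN,np.ones((3,3)));
cc=max(cv2.findContours(mm,0,2)[0],key=cv2.contourArea)[:,0]
# front edge: topmost blue pixel in each column
e=[]
for u in range(208,368,4):
    vv=np.where(mm[:,u])[0]
    if len(vv) and not 250<u<325: e.append((u,vv.min()+2))
E=pts('wrist',e,d,st);k=(E[:,2]>.1)
E=E[k];print(E.round(3)[::3]);m=np.median(E,0);q=np.linalg.svd(E-E.mean(0))[2][0];print('front edge mean',E.mean(0),'yaw of y',np.degrees(np.arctan2(q[1],q[0])))
print('corners',pts('wrist',[(208,240),(368,217),(368,214)],d,st).round(4))
E
python3 m2.py w1.pkl
```

```text
red [258 142  30  15 290] [0.545  0.0669 0.1207] [0.538 0.054 0.114] [0.552 0.079 0.126] minz/maxz px
red [265 168  25  19 298] [0.5721 0.0603 0.1   ] [0.563 0.051 0.08 ] [0.586 0.073 0.118] minz/maxz px
lid 6298 [0.6421 0.0564 0.1318] [ 0.2697 -0.0611  0.961 ] yaw -12.7582689391776 ang 0.28016497627911574 0.000657437597120313
[[ 0.593 -0.015  0.134]
 [ 0.595 -0.004  0.134]
 [ 0.597  0.006  0.133]
 [ 0.599  0.017  0.132]
 [ 0.616  0.094  0.131]
 [ 0.619  0.104  0.131]
 [ 0.621  0.114  0.133]]
front edge mean [0.60715981 0.05157894 0.13265814] yaw of y 77.52008317046567
corners [[ 0.5944 -0.0146  0.1389]
 [ 0.6267  0.1207  0.1409]
 [ 0.6249  0.1218  0.139 ]]
```

```bash
cat > g.py <<'E'
from h import *
from scipy.spatial.transform import Rotation as R
yaw=np.radians(-12.6);ex=np.array([np.cos(yaw),np.sin(yaw),0]);ey=np.array([-ex[1],ex[0],0]);O=np.array([.670,.0387,0])
F=np.c_[ex,ey,[0,0,1]]
def tofix(p): return (np.asarray(p)-O)@F
def goal(x,y,z,tilt=0):
    """tcp target in fixture mm; tilt deg: tool leaning so fingers point forward"""
    s=state();t=np.radians(tilt);zt=np.array([np.sin(t),0,-np.cos(t)]);xt=np.array([-np.cos(t),0,-np.sin(t)]);yt=np.cross(zt,xt)
    Rg=F@np.c_[xt,yt,zt];p=O+F@(np.array([x,y,z])/1000);Rc=s['tcp_rot']
    sh=Rc.T@(p-s['position'])/.03;rv=np.degrees(R.from_matrix(Rc.T@Rg).as_rotvec())/6
    print('shift',sh.round(2),'turn',rv.round(2),'now fix',(tofix(s['position'])*1000).round(1),'F',s['wrist_force'].round(1))
E
python3 -c "
from g import *
goal(-26,0,140)"
```

```text
shift [-1.98  0.53  4.33] turn [-0.02 -0.01 -1.63] now fix [-87.3  -5.3 269.8] F [ 0.2 -0.1 -0.3]
```

Call:
{"op": "apply_moves", "data": {
  "plan": [-1.0,0.27,1,0,0,-0.8,-1.98,0.53,2,0,0,-1.63,-1.98,0.53,3,0,0,-1.63,-1.98,0.53,4,0,0,-1.63,-1.98,0.53,4.33,0,0,-1.63,-1.98,0.53,4.33,0,0,-1.63,-1.98,0.53,4.33,0,0,-1.63]
}}

```text
t: 2.65
position: [0.6454, 0.0462, 0.1414]
tcp_rot: [[-0.977, 0.215, 0.001], [0.215, 0.977, -0.0], [-0.001, -0.0, -1.0]]
wrist_force: [-0.2, -0.3, 0.8]
opening: -0.002
gripper_force: 0.0
```

```bash
python3 -c "
from g import *
goal(-26,0,105)"
```

```text
shift [ 0.01 -0.06  1.21] turn [-0.    0.01  0.03] now fix [-25.7   2.  141.4] F [-0.2 -0.3  0.8]
```

Call:
{"op": "apply_moves", "data": {
  "plan": [0,0,0.2,0,0,0,0,0,0.3,0,0,0,0,0,0.4,0,0,0,0,0,0.5,0,0,0,0,0,0.6,0,0,0,0,0,0.7,0,0,0,0,0,0.8,0,0,0,0,0,0.9,0,0,0,0,0,1.0,0,0,0,0,0,1.05,0,0,0,0,0,1.05,0,0,0]
}}

```text
t: 3.57
position: [0.645, 0.0469, 0.1082]
tcp_rot: [[-0.977, 0.213, -0.001], [0.213, 0.977, -0.0], [0.001, -0.0, -1.0]]
wrist_force: [-0.5, -0.3, -0.2]
opening: -0.001
gripper_force: 0.0
```

Call:
{"op": "apply_moves", "data": {
  "plan": [0,0,0.04,0,0,0,0,0,0.08,0,0,0]
}}

```text
t: 3.73
position: [0.6453, 0.0469, 0.1065]
tcp_rot: [[-0.977, 0.214, 0.0], [0.214, 0.977, -0.0], [-0.0, -0.0, -1.0]]
wrist_force: [-1.4, 1.3, 1.0]
opening: -0.001
gripper_force: 0.5
```

Run:
```python
from g import *
import pickle
s=state();print(s['position'],s['wrist_force'],s['torque'])
i,d=read_camera('scene');save('s2.png',cv2.resize(i[140:225,240:350],(770,595),interpolation=cv2.INTER_CUBIC))
```

```text
[0.64528595 0.0468683  0.106494  ] [-1.40733277  1.25618933  0.97274876] [ 0.01312728  0.19384    -0.05108144]
```

View pics/s2.png

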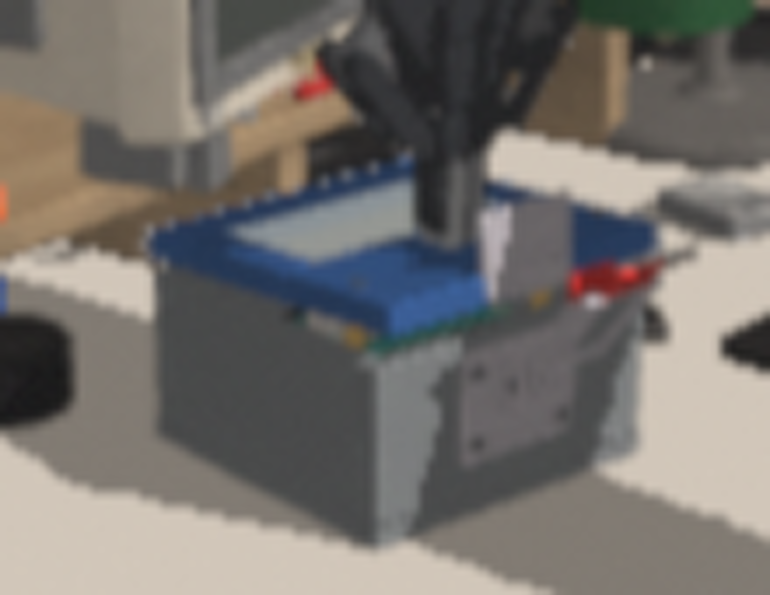

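The scene crop shows the fingertip on the lid's front rail at (445,240), with the lid nearly down and a small gap left at (420,335). The latch is untouched.

Call:
{"op": "apply_moves", "data": {
  "plan": [0,0,0.03,0,0,0,0,0,0.06,0,0,0,0,0,0.06,0,0,0]
}}

```text
t: 4.03
position: [0.6452, 0.0469, 0.1045]
tcp_rot: [[-0.977, 0.213, -0.0], [0.213, 0.977, 0.0], [0.0, 0.0, -1.0]]
wrist_force: [-1.3, -0.0, 0.1]
opening: 0.002
gripper_force: 0.2
```

Call:
{"op": "apply_moves", "data": {
  "plan": [0,0,0.03,0,0,0,0,0,0.05,0,0,0,0,0,0.05,0,0,0]
}}

```text
t: 4.28
position: [0.6453, 0.0469, 0.1036]
tcp_rot: [[-0.977, 0.214, 0.0], [0.214, 0.977, -0.0], [-0.0, -0.0, -1.0]]
wrist_force: [-2.0, -0.2, 3.8]
opening: -0.002
gripper_force: 1.9
```

Call:
{"op": "apply_moves", "data": {
  "plan": [0,0,0.03,0,0,0,0,0,0.03,0,0,0]
}}

```text
t: 4.45
position: [0.6453, 0.047, 0.1033]
tcp_rot: [[-0.977, 0.214, 0.0], [0.214, 0.977, -0.001], [-0.0, -0.001, -1.0]]
wrist_force: [-2.8, 0.1, 8.2]
opening: 0.002
gripper_force: 4.0
```

Call:
{"op": "apply_moves", "data": {
  "plan": [0,0,0.03,0,0,0,0,0,0.03,0,0,0]
}}

```text
t: 4.62
position: [0.6452, 0.047, 0.1029]
tcp_rot: [[-0.977, 0.214, 0.0], [0.214, 0.977, -0.001], [-0.0, -0.001, -1.0]]
wrist_force: [-4.7, -1.1, 11.4]
opening: 0.001
gripper_force: 5.4
```

The lid is at rest: 11 N gives only 0.4 mm, at about 0.05 rad. I lift off and move back for a close look at the latch.

Call:
{"op": "apply_moves", "data": {
  "plan": [0,0,-1,0,0,0,0,0,-2,0,0,0,1.0,0.06,-3,0,0,0,2,0.06,-3.3,0,0,0,3,0.06,-3.3,0,0,0,3.5,0.06,-3.3,0,0,0,3.5,0.06,-3.3,0,0,0,3.5,0.06,-3.3,0,0,0]
}}

```text
t: 5.28
position: [0.5432, 0.0708, 0.2007]
tcp_rot: [[-0.977, 0.213, 0.001], [0.213, 0.977, -0.001], [-0.001, -0.001, -1.0]]
wrist_force: [0.4, -0.7, -0.6]
opening: -0.0
gripper_force: 0.0
```

```bash
cat > look.py <<'E'
from g import *
import pickle,sys
n=sys.argv[1];st=state();i,d=read_camera('wrist');pickle.dump((st,i,d),open(n+'.pkl','wb'));save(n+'.png',i)
print('tcp fix',(tofix(st['position'])*1000).round(1),st['wrist_force'].round(1))
C=(cloud('wrist',d,st)-O)@F*1000
hsv=cv2.cvtColor(i,cv2.COLOR_RGB2HSV);red=(d>0)&((hsv[...,0]<8)|(hsv[...,0]>172))&(hsv[...,1]>140)&(abs(C[...,1])<40)&(C[...,0]<-60)
k,l,s,c=cv2.connectedComponentsWithStats(red.astype(np.uint8))
for j in range(1,k):
    if s[j,4]>60:
        p=C[l==j];print('red',s[j],'med',np.median(p,0).round(1),'p2',np.percentile(p,2,0).round(1),'p98',np.percentile(p,98,0).round(1))
        b=p[abs(p[:,1]-np.median(p[:,1]))<6];q=b[np.argsort(b[:,0])];print(q[::max(1,len(q)//8)].round(1).tolist())
# profile of plane y=0 strip
for y0 in (-2,-20,20):
    m=(d>0)&(abs(C[...,1]-y0)<1.5)&(C[...,0]<-50)&(C[...,2]>40);p=C[m];p=p[np.argsort(p[:,0])];print('strip',y0,[(int(a),int(b)) for a,_,b in p[::max(1,len(p)//30)]])
E
python3 look.py w2
```

```text
tcp fix [-130.8    3.6  200.7] [ 0.4 -0.7 -0.6]
red [251 216  37  10 328] med [-129.4    0.6  122.5] p2 [-132.9  -11.6  115.2] p98 [-123.7   11.9  125.6]
[[-133.1, 5.5, 125.1], [-132.4, 5.6, 125.0], [-131.6, 3.5, 122.5], [-130.7, 0.8, 124.4], [-129.5, -1.3, 122.8], [-128.1, 6.3, 120.5], [-127.0, 1.4, 119.4], [-125.6, 0.7, 117.4], [-124.0, -1.5, 114.9]]
red [253 241  33   9 224] med [-107.6   -1.   113.3] p2 [-126.7  -11.1  107.1] p98 [-105.5   10.8  164.3]
[[-142.3, 4.8, 204.9], [-108.1, -1.0, 109.4], [-108.0, -0.9, 111.1], [-107.8, -2.4, 112.7], [-107.7, -6.6, 116.4], [-107.5, -0.1, 115.7], [-107.3, -2.4, 113.4], [-107.0, 4.3, 116.6]]
strip -2 [(-152, 301), (-151, 294), (-150, 294), (-150, 294), (-149, 293), (-149, 287), (-148, 276), (-148, 288), (-148, 277), (-148, 290), (-148, 287), (-148, 279), (-148, 278), (-148, 286), (-148, 288), (-148, 294), (-147, 268), (-147, 289), (-146, 289), (-145, 287), (-144, 244), (-144, 247), (-143, 246), (-143, 255), (-143, 247), (-142, 291), (-142, 290), (-142, 291), (-138, 225), (-137, 213), (-107, 111)]
strip -20 [(-145, 254), (-144, 250), (-144, 249), (-143, 258), (-143, 258), (-143, 291), (-143, 288), (-142, 259), (-142, 257), (-142, 290), (-142, 287), (-142, 289), (-142, 287), (-142, 290), (-141, 290), (-141, 292), (-141, 259), (-141, 259), (-141, 284), (-140, 283), (-140, 260), (-139, 259), (-137, 258), (-135, 257), (-134, 257), (-133, 258), (-131, 258), (-130, 257), (-127, 257), (-124, 257), (-104, 90)]
strip 20 [(-152, 296), (-151, 300), (-151, 295), (-151, 296), (-151, 294), (-151, 294), (-150, 295), (-150, 293), (-150, 297), (-150, 298), (-150, 298), (-149, 296), (-149, 286), (-149, 276), (-148, 289), (-148, 289), (-148, 268), (-148, 279), (-148, 275), (-148, 283), (-148, 282), (-148, 280), (-148, 284), (-148, 279), (-148, 288), (-148, 288), (-147, 275), (-147, 275), (-143, 254), (-124, 112), (-98, 84)]
```

View pics/w2.png

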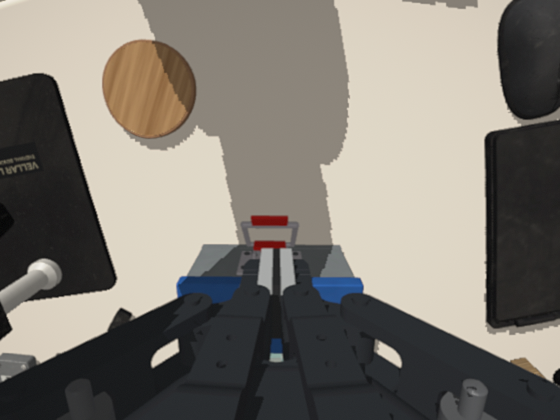

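The view shows the tab at (270,220), still leaning out, with the lever end at (270,245) partly hidden by the fingers and the closed lid edge at about row 280. I check the frame origin against the lid and fixture front edges.

Run:
```python
from g import *
import pickle
for n,rows in(('w1',(180,245)),('w2',(235,300))):
    st,i,d=pickle.load(open(n+'.pkl','rb'));C=(cloud('wrist',d,st)-O)@F*1000
    for y0 in (-60,-50,50,60):
        m=(d>0)&(abs(C[...,1]-y0)<1.2)&(C[...,0]>-130)&(C[...,0]<-20)&(C[...,2]<160);p=C[m];c=i[m];o=np.argsort(np.argwhere(m)[:,0]);p=p[o];c=c[o]
        print(n,y0,[(*a[[0,2]].round().astype(int).tolist(),'B' if int(b[2])>int(b[0])+40 else ('G' if b.max()<150 else 'w')) for a,b in zip(p,c)][::3][:28])
```

```text
w1 -60 [(-130, 0, 'w'), (-128, 0, 'w'), (-126, -1, 'w'), (-125, 1, 'w'), (-122, -1, 'w'), (-121, 0, 'w'), (-118, 0, 'w'), (-117, 0, 'w'), (-115, 0, 'w'), (-113, 0, 'w'), (-111, 0, 'w'), (-109, 0, 'w'), (-107, 0, 'w'), (-106, 2, 'w'), (-104, -1, 'w'), (-102, 0, 'w'), (-101, 1, 'w'), (-98, 0, 'w'), (-97, 0, 'w'), (-95, 0, 'w'), (-93, -1, 'w'), (-91, -1, 'w'), (-89, 1, 'w'), (-87, 1, 'w'), (-85, 0, 'w'), (-83, 1, 'w'), (-82, 0, 'w'), (-79, -1, 'w')]
w1 -50 [(-129, 1, 'w'), (-128, 1, 'w'), (-126, -1, 'w'), (-124, 0, 'w'), (-123, 0, 'w'), (-120, 0, 'w'), (-119, 0, 'w'), (-117, 0, 'w'), (-115, 1, 'w'), (-114, 0, 'w'), (-112, 1, 'w'), (-110, -1, 'w'), (-108, 0, 'w'), (-106, -3, 'w'), (-104, 1, 'w'), (-102, -2, 'w'), (-100, 0, 'w'), (-99, 1, 'w'), (-96, 1, 'w'), (-94, -1, 'w'), (-93, 0, 'w'), (-90, 0, 'w'), (-89, 1, 'w'), (-87, 1, 'w'), (-85, 0, 'w'), (-83, 0, 'w'), (-81, 0, 'w'), (-79, 1, 'w')]
w1 50 [(-130, 0, 'w'), (-129, -1, 'w'), (-126, 1, 'w'), (-125, 0, 'w'), (-123, 0, 'w'), (-121, 1, 'w'), (-119, -1, 'w'), (-118, 0, 'w'), (-115, 0, 'w'), (-113, 0, 'w'), (-111, 0, 'w'), (-109, 1, 'w')
[... 1822 characters left out ...]
-113, -1, 'G'), (-111, 0, 'G'), (-110, 0, 'G'), (-107, -2, 'G'), (-107, 1, 'G'), (-105, 1, 'G'), (-103, 0, 'G'), (-101, 1, 'G'), (-100, 1, 'G'), (-98, 0, 'G'), (-96, -1, 'G'), (-96, 0, 'G'), (-95, 0, 'G'), (-93, 0, 'G'), (-93, 1, 'G'), (-91, 0, 'G')]
w2 60 [(-129, 0, 'w'), (-128, -1, 'w'), (-126, 1, 'w'), (-125, 0, 'w'), (-123, -1, 'w'), (-122, 0, 'w'), (-120, 0, 'w'), (-119, 0, 'w'), (-117, 0, 'w'), (-115, 0, 'w'), (-114, 0, 'w'), (-112, 1, 'w'), (-111, 0, 'w'), (-110, 0, 'w'), (-109, 1, 'w'), (-107, 0, 'w'), (-106, 1, 'w'), (-104, 1, 'w'), (-102, 0, 'w'), (-100, 0, 'G'), (-99, -1, 'w'), (-97, 0, 'G'), (-96, 0, 'G'), (-94, 0, 'G'), (-93, 1, 'G'), (-91, 0, 'G'), (-90, 1, 'G'), (-88, 0, 'G')]
```

Wrong slice: that was all bench. I'll take only points above it.

Run:
```python
from g import *
import pickle
for n in('w1','w2'):
    st,i,d=pickle.load(open(n+'.pkl','rb'));C=(cloud('wrist',d,st)-O)@F*1000
    for a,b in((-66,-45),(45,66)):
        m=(d>0)&(C[...,1]>a)&(C[...,1]<b)&(C[...,0]>-130)&(C[...,0]<-20)&(C[...,2]<160)&(C[...,2]>8)
        p=C[m];f=p[(p[:,2]>15)&(p[:,2]<70)];t=p[p[:,2]>85]
        print(n,a,'face x',np.percentile(f[:,0],[10,50,90]).round(1),len(f),'top front x',np.percentile(t[:,0],[1,3,10]).round(1),'z there',np.median(t[t[:,0]<np.percentile(t[:,0],10),2]).round(1))
```

```text
w1 -66 face x [-63.5 -63.2 -40.9] 287 top front x [-64.8 -64.3 -63. ] z there 132.0
w1 45 face x [-63.4 -63.1 -41. ] 297 top front x [-64.8 -64.4 -62.9] z there 132.3
w2 -66 face x [-63.8 -63.4 -63.1] 509 top front x [-71.9 -71.7 -71.5] z there 97.0
w2 45 face x [-63.6 -63.2 -62.8] 512 top front x [-71.5 -71.5 -71.2] z there 96.9
```

Fixture face at -63 means my origin was 11.7 mm short in x. With that fixed, the lever, tab and pivot lengths all agree. I update the origin and plan the tab push.

```bash
sed -i 's/O=np.array(\[.670,.0387,0\])/O=np.array([.670,.0387,0])+.0117*ex/' g.py; python3 -c "
from g import *
goal(-172,0,121);goal(-138,0,121);goal(-132,0,127);goal(-102,0,130)"
```

```text
shift [ 1.01 -0.12  2.65] turn [-0.    0.01  0.04] now fix [-141.7    3.6  200.5] F [ 0.6 -0.3  0.3]
shift [-0.12 -0.12  2.65] turn [-0.    0.01  0.04] now fix [-141.7    3.6  200.5] F [ 0.6 -0.3  0.3]
shift [-0.32 -0.12  2.45] turn [-0.    0.01  0.04] now fix [-141.7    3.6  200.5] F [ 0.6 -0.3  0.3]
shift [-1.32 -0.13  2.35] turn [-0.    0.01  0.04] now fix [-141.7    3.6  200.5] F [ 0.6 -0.3  0.3]
```

Call:
{"op": "apply_moves", "data": {
  "plan": [1.0,-0.12,0,0,0,0,1.0,-0.12,1.2,0,0,0,1.0,-0.12,2.3,0,0,0,1.0,-0.12,2.65,0,0,0,0.85,-0.12,2.65,0,0,0,0.7,-0.12,2.65,0,0,0,0.55,-0.12,2.65,0,0,0,0.4,-0.12,2.65,0,0,0,0.25,-0.12,2.65,0,0,0,0.1,-0.12,2.65,0,0,0,-0.05,-0.12,2.6,0,0,0,-0.2,-0.12,2.5,0,0,0,-0.3,-0.12,2.42,0,0,0]
}}

```text
t: 6.42
position: [0.5524, 0.0653, 0.1286]
tcp_rot: [[-0.977, 0.214, 0.002], [0.214, 0.977, -0.0], [-0.002, 0.0, -1.0]]
wrist_force: [0.6, 0.6, -0.6]
opening: 0.001
gripper_force: 0.0
```

Call:
{"op": "apply_moves", "data": {
  "plan": [-0.15,0,-0.05,0,0,0,-0.3,0,-0.1,0,0,0,-0.45,0,-0.1,0,0,0,-0.6,0,-0.1,0,0,0,-0.75,0,-0.1,0,0,0,-0.9,0,-0.1,0,0,0,-1.0,0,-0.1,0,0,0,-1.0,0,-0.1,0,0,0]
}}

```text
t: 7.08
position: [0.581, 0.059, 0.1306]
tcp_rot: [[-0.977, 0.214, 0.0], [0.214, 0.977, 0.0], [-0.0, 0.0, -1.0]]
wrist_force: [-0.0, -0.6, -0.2]
opening: -0.0
gripper_force: 0.0
```

Run:
```python
from g import *
s=state();print((tofix(s['position'])*1000).round(1),s['wrist_force'])
i,d=read_camera('scene');save('s3.png',cv2.resize(i[150:220,270:350],(680,595),interpolation=cv2.INTER_CUBIC))
```

```text
[-103.     0.4  130.6] [-0.04707933 -0.6470648  -0.2391543 ]
```

View pics/s3.png

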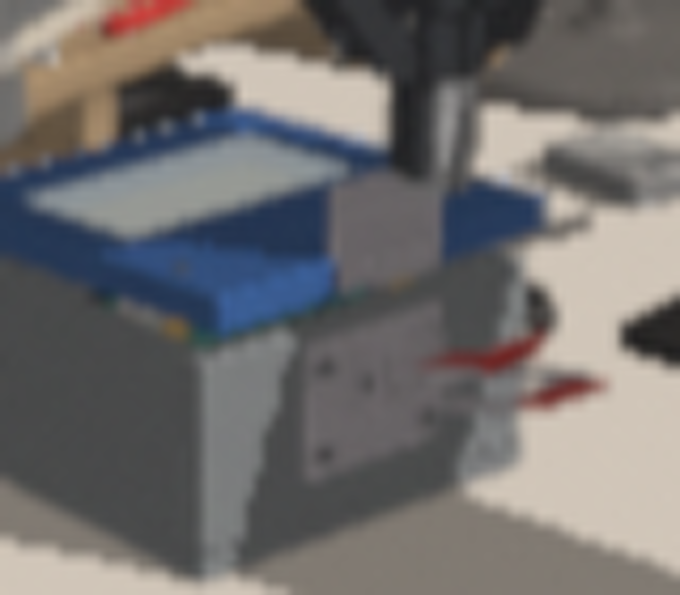

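The lever has been pushed down to about level, at (490,355), with the loop hanging just beyond and below it (tab at (565,388)), so my fingertip caught it. I back off and measure before lifting it again.

Call:
{"op": "apply_moves", "data": {
  "plan": [0,0,-1.2,0,0,0,0,0,-2.4,0,0,0,0,0,-3.5,0,0,0,0,0,-3.5,0,0,0,0,0,-3.5,0,0,0]
}}

```text
t: 7.55
position: [0.5812, 0.0597, 0.2378]
tcp_rot: [[-0.977, 0.213, 0.004], [0.213, 0.977, -0.0], [-0.004, 0.001, -1.0]]
wrist_force: [-0.1, 0.3, -0.6]
opening: -0.0
gripper_force: 0.0
```

```bash
sed -i '/^for y0/,$d' look.py; python3 look.py w3
```

```text
tcp fix [-102.9    1.1  237.8] [-0.1  0.3 -0.6]
red [260 117  29  15 423] med [-163.8    0.5   79.2] p2 [-169.8  -11.8   76.8] p98 [-157.7   11.9   81.9]
[[-169.8, 5.6, 82.4], [-168.9, -3.9, 80.5], [-167.2, -2.1, 79.6], [-165.5, -3.0, 79.7], [-163.8, 0.5, 79.8], [-162.1, 4.9, 78.6], [-160.4, 2.3, 79.0], [-159.4, 2.3, 76.8], [-157.7, -3.0, 77.3]]
red [261 147  26   7 180] med [-142.     0.2   87.7] p2 [-145.   -10.6   81.9] p98 [-138.8   10.9   91.3]
[[-145.0, 0.6, 91.2], [-144.8, -4.6, 89.3], [-144.0, -5.4, 89.9], [-143.1, -4.6, 89.7], [-142.0, -3.7, 87.7], [-141.1, -5.5, 86.6], [-140.1, -0.3, 85.3], [-139.1, 5.0, 84.2], [-138.8, -3.8, 81.7]]
red [265 157  18  28 451] med [-122.8   -0.3   76.8] p2 [-135.2   -6.8   72. ] p98 [-109.     7.1   81.4]
[[-135.3, 3.3, 81.7], [-132.5, 3.3, 80.2], [-129.5, -3.9, 78.3], [-125.8, 4.2, 77.8], [-122.8, 1.5, 76.5], [-119.0, 2.4, 75.7], [-116.0, 3.4, 74.2], [-112.0, 2.5, 73.4], [-108.8, 1.6, 71.6]]
```

View pics/w3.png

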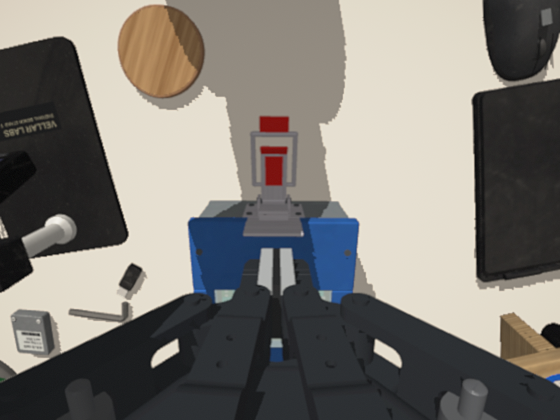

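The tab is now at (274,124), the lever's red face at (273,165) and the keeper plate at (272,227). Lever is about 1.93, loop on its stop, and all lengths fit. From here I can scoop the loop up from below with the tool tilted 40° forward, without moving the lever. First I back away and tilt, high up.

```bash
python3 -c "
from g import *
goal(-205,0,160,40)"
```

```text
shift [3.38 0.01 2.53] turn [ 0.01 -6.66  0.05] now fix [-103.8    0.4  236. ] F [-0.1  0.1 -1.5]
```

Call:
{"op": "apply_moves", "data": {
  "plan": [1,0,0,0,-1,0,2,0,0,0,-2,0,3,0,0,0,-3,0,3.4,0,0.5,0,-4,0,3.4,0,1,0,-5,0,3.4,0,1.5,0,-6,0,3.4,0,2,0,-6.66,0,3.4,0,2.5,0,-6.66,0,3.4,0,2.5,0,-6.66,0,3.4,0,2.5,0,-6.66,0]
}}

```text
t: 8.43
position: [0.4779, 0.076, 0.1596]
tcp_rot: [[-0.765, 0.218, 0.606], [0.156, 0.976, -0.154], [-0.625, -0.023, -0.78]]
wrist_force: [0.4, 0.5, -1.1]
opening: -0.0
gripper_force: 0.0
```

```bash
python3 -c "
from g import *
print(state()['joint_positions'].round(1))
for a in ((-205,50),(-180,50),(-171,64),(-168,82),(-160,100),(-150,110)): goal(a[0],0,a[1],40)"
```

```text
[ 23.   18.9 -56.7 139.2  95.1  40.6 -34.1]
shift [2.22 0.27 2.9 ] turn [-0.17 -0.22  0.14] now fix [-207.4   -5.5  159.6] F [ 0.4  0.5 -1.1]
shift [1.57 0.27 3.42] turn [-0.17 -0.22  0.14] now fix [-207.4   -5.5  159.6] F [ 0.4  0.5 -1.1]
shift [1.04 0.26 3.24] turn [-0.17 -0.22  0.14] now fix [-207.4   -5.5  159.6] F [ 0.4  0.5 -1.1]
shift [0.59 0.24 2.83] turn [-0.17 -0.22  0.14] now fix [-207.4   -5.5  159.6] F [ 0.4  0.5 -1.1]
shift [0.01 0.23 2.53] turn [-0.17 -0.22  0.14] now fix [-207.4   -5.5  159.6] F [ 0.4  0.5 -1.1]
shift [-0.46  0.22  2.48] turn [-0.17 -0.22  0.14] now fix [-207.4   -5.5  159.6] F [ 0.4  0.5 -1.1]
```

```bash
python3 -c "
from g import *
for a in ((-205,100),(-188,50)): goal(a[0],0,a[1],30)"
```

```text
shift [1.18 0.23 1.6 ] turn [-0.18  1.45  0.12] now fix [-207.4   -5.5  159.6] F [ 0.4  0.5 -1.1]
shift [1.78 0.27 3.25] turn [-0.18  1.45  0.12] now fix [-207.4   -5.5  159.6] F [ 0.4  0.5 -1.1]
```

Call:
{"op": "apply_moves", "data": {
  "plan": [0.4,0.1,0.5,0,0.7,0,0.8,0.2,1.0,-0.18,1.45,0.12,1.18,0.23,1.6,-0.18,1.45,0.12,1.4,0.25,2.1,-0.18,1.45,0.12,1.6,0.27,2.7,-0.18,1.45,0.12,1.78,0.27,3.25,-0.18,1.45,0.12,1.78,0.27,3.25,-0.18,1.45,0.12,1.78,0.27,3.25,-0.18,1.45,0.12]
}}

```text
t: 9.1
position: [0.4973, 0.0769, 0.0495]
tcp_rot: [[-0.848, 0.22, 0.482], [0.191, 0.976, -0.109], [-0.495, -0.001, -0.869]]
wrist_force: [-0.2, -0.8, -0.4]
opening: 0.001
gripper_force: 0.0
```

```bash
python3 -c "
from g import *
print(state()['joint_positions'].round(1),state()['tcp_rot'].round(3).tolist())
for a in ((-176,50),(-173,62),(-170,80),(-165,92),(-158,102),(-145,112)): goal(a[0],0,a[1],30)"
```

```text
[ 19.4  36.8 -48.9 135.1 104.9  42.4 -37.5] [[-0.848, 0.22, 0.482], [0.191, 0.976, -0.109], [-0.495, -0.001, -0.869]]
shift [-0.37  0.01  0.19] turn [-0.02 -0.06 -0.01] now fix [-188.6   -0.4   49.5] F [-0.2 -0.8 -0.4]
shift [-0.66  0.01 -0.11] turn [-0.02 -0.06 -0.01] now fix [-188.6   -0.4   49.5] F [-0.2 -0.8 -0.4]
shift [-1.04  0.01 -0.58] turn [-0.02 -0.06 -0.01] now fix [-188.6   -0.4   49.5] F [-0.2 -0.8 -0.4]
shift [-1.39  0.01 -0.84] turn [-0.02 -0.06 -0.01] now fix [-188.6   -0.4   49.5] F [-0.2 -0.8 -0.4]
shift [-1.75  0.01 -1.02] turn [-0.02 -0.06 -0.01] now fix [-188.6   -0.4   49.5] F [-0.2 -0.8 -0.4]
shift [-2.29  0.01 -1.09] turn [-0.02 -0.06 -0.01] now fix [-188.6   -0.4   49.5] F [-0.2 -0.8 -0.4]
```

Call:
{"op": "apply_moves", "data": {
  "plan": [-0.2,0,0.1,0,0,0,-0.35,0,0.1,0,0,0,-0.5,0,0,0,0,0,-0.67,0,-0.13,0,0,0,-0.78,0,-0.25,0,0,0,-0.88,0,-0.36,0,0,0,-1.0,0,-0.45,0,0,0,-1.12,0,-0.53,0,0,0,-1.27,0,-0.6,0,0,0,-1.42,0,-0.68,0,0,0,-1.57,0,-0.74,0,0,0,-1.72,0,-0.8,0,0,0,-1.72,0,-0.8,0,0,0]
}}

```text
t: 10.18
position: [0.5322, 0.0695, 0.0987]
tcp_rot: [[-0.844, 0.221, 0.488], [0.192, 0.975, -0.11], [-0.5, 0.0, -0.866]]
wrist_force: [0.5, 0.7, -0.4]
opening: 0.001
gripper_force: 0.1
```

```bash
python3 look.py w4
python3 - <<'E'
from g import *
i,d=read_camera('scene');a=cv2.resize(i[150:220,270:350],(400,350),interpolation=cv2.INTER_CUBIC)
w=cv2.imread('pics/w4.png')[:,:,::-1][40:320,120:440];save('c4.png',np.hstack([a,cv2.resize(w,(400,350))]))
E
```

```text
tcp fix [-152.9   -0.    98.7] [ 0.5  0.7 -0.4]
red [251 252  10   8  64] med [-143.6   -9.2   85.1] p2 [-163.5  -11.5   80.7] p98 [-140.9   -7.2  101.6]
[[-163.9, -7.5, 102.0], [-145.8, -8.4, 88.2], [-145.0, -10.5, 87.6], [-144.4, -8.6, 85.9], [-143.6, -10.7, 84.7], [-143.0, -7.7, 83.6], [-142.5, -7.2, 82.6], [-141.8, -11.0, 81.4]]
```

View pics/c4.png

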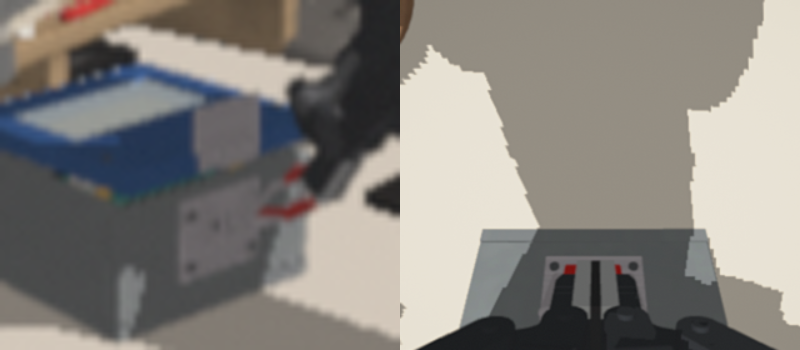

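The crops show the red tab lifted on the finger at (295,172), above the lever at (285,212), which hasn't moved. I continue the arc past upright.

Call:
{"op": "apply_moves", "data": {
  "plan": [-0.18,0,-0.02,0,0,0,-0.35,0,-0.04,0,0,0,-0.53,0,-0.05,0,0,0,-0.75,0,-0.09,0,0,0,-0.98,0,-0.12,0,0,0,-1.12,0,-0.08,0,0,0,-1.27,0,-0.02,0,0,0,-1.42,0,0.04,0,0,0,-1.57,0,0.14,0,0,0,-1.72,0,0.25,0,0,0,-1.72,0,0.25,0,0,0]
}}

```text
t: 11.2
position: [0.5793, 0.0584, 0.1168]
tcp_rot: [[-0.845, 0.222, 0.487], [0.192, 0.975, -0.111], [-0.499, 0.0, -0.867]]
wrist_force: [0.9, -0.1, -0.1]
opening: 0.002
gripper_force: 0.0
```

Run:
```python
from g import *
for n,b in(('scene',(225,140,350,225)),('top',(315,185,360,225))):
    i,d=read_camera(n);C=(cloud(n,d)-O)@F*1000;h=cv2.cvtColor(i,cv2.COLOR_RGB2HSV)
    r=(d>0)&((h[...,0]<8)|(h[...,0]>172))&(h[...,1]>130)&(abs(C[...,1])<20)&(C[...,0]<-50)&(C[...,0]>-200)&(C[...,2]>30)
    p=C[r];p=p[np.argsort(p[:,0])];print(n,len(p),p[::max(1,len(p)//14)].round().astype(int).tolist())
goal(-104,0,118,30)
```

```text
scene 23 [[-149, 12, 91], [-145, 0, 86], [-145, 3, 87], [-144, -5, 88], [-141, 7, 84], [-140, 3, 83], [-140, 10, 85], [-131, 5, 80], [-91, 2, 118], [-90, 5, 116], [-90, 13, 120], [-89, 12, 117], [-89, 8, 116], [-89, 0, 120], [-89, 3, 118], [-88, 7, 119], [-88, -1, 114], [-88, 7, 121], [-88, 11, 122], [-87, 2, 120], [-87, 6, 124], [-85, -3, 121], [-85, 1, 122]]
top 0 []
shift [-0.07  0.01 -0.01] turn [-0.01 -0.02 -0.02] now fix [-105.7   -0.3  116.6] F [ 0.  -0.1  0.5]
```

The tab now sits against the keeper plate (-88, z≈119), the bar hangs above the channel and the lever is unmoved. I'll retract and work out the press-down path for the lever.

```bash
cat > lev.py <<'E'
from g import *
import sys
T=35;t=np.radians(T);u=np.array([np.cos(t),np.sin(t)])
def tcp(th,over=0):
    d=np.array([-np.sin(th),-np.cos(th)]);n=np.array([-np.cos(th),np.sin(th)])
    r=np.interp(th,[0,.5,.87,1.3],[48,52,50,46]);h=11*abs(n@u)+3.5+np.interp(th,[.4,.7,1.3,1.6],[0,4,4,0])
    return np.array([-91,62])+r*d+(h-over)*n
if __name__=='__main__':
    for th in map(float,sys.argv[1:]):
        p=tcp(th);print(th,p.round(1),end=' ');goal(p[0],0,p[1],T)
E
python3 -c "
from g import *
goal(-150,0,122,35)"; python3 lev.py 2.1 1.9 1.7
```

```text
shift [ 1.19  0.01 -0.89] turn [-0.01 -0.85 -0.02] now fix [-105.7   -0.3  116.6] F [ 0.  -0.1  0.5]
2.1 [-123.9   96.9] shift [0.86 0.01 0.27] turn [-0.01 -0.85 -0.02] now fix [-105.7   -0.3  116.6] F [ 0.  -0.1  0.5]
1.9 [-130.5   88.6] shift [1.18 0.01 0.4 ] turn [-0.01 -0.85 -0.02] now fix [-105.7   -0.3  116.6] F [ 0.  -0.1  0.5]
1.7 [-135.2   78.8] shift [1.48 0.01 0.6 ] turn [-0.01 -0.85 -0.02] now fix [-105.7   -0.3  116.6] F [ 0.  -0.1  0.5]
```

Call:
{"op": "apply_moves", "data": {
  "plan": [0.3,0,-0.2,0,-0.2,0,0.67,0,-0.44,0,-0.5,0,0.85,0,-0.2,0,-0.85,0,0.95,0,0.05,0,-0.85,0,1.05,0,0.25,0,-0.85,0,1.18,0,0.4,0,-0.85,0,1.26,0,0.45,0,-0.85,0,1.33,0,0.5,0,-0.85,0,1.4,0,0.55,0,-0.85,0,1.48,0,0.6,0,-0.85,0,1.48,0,0.6,0,-0.85,0]
}}

```text
t: 12.22
position: [0.5498, 0.0654, 0.0793]
tcp_rot: [[-0.798, 0.221, 0.56], [0.18, 0.975, -0.127], [-0.574, -0.0, -0.819]]
wrist_force: [1.8, -0.8, 0.8]
opening: 0.001
gripper_force: 0.8
```

```bash
cat > chk.py <<'E'
from g import *
s=state();print('F',s['wrist_force'].round(1),'fix',(tofix(s['position'])*1000).round(1))
i,d=read_camera('scene');np.savez('sc',i=i);C=(cloud('scene',d)-O)@F*1000;h=cv2.cvtColor(i,cv2.COLOR_RGB2HSV)
r=(d>0)&((h[...,0]<8)|(h[...,0]>172))&(h[...,1]>130)&(abs(C[...,1])<20)&(C[...,0]<-50)&(C[...,0]>-200)&(C[...,2]>5)
p=C[r];p=p[np.argsort(p[:,0])];print(len(p),p[::max(1,len(p)//14)].round().astype(int).tolist())
E
python3 chk.py; python3 lev.py 1.5 1.3 1.1
```

```text
F [ 1.8 -0.8  0.8] fix [-134.9   -0.2   79.3]
22 [[-148, 10, 76], [-144, 9, 74], [-139, 9, 72], [-136, 6, 73], [-132, 5, 72], [-127, 5, 70], [-126, -1, 71], [-123, 1, 71], [-120, 1, 70], [-118, 3, 70], [-117, 6, 70], [-86, 8, 109], [-85, 0, 110], [-85, -4, 109], [-84, 3, 110], [-83, -10, 110], [-83, 10, 109], [-83, -6, 111], [-82, -3, 111], [-82, 4, 110], [-81, 0, 112], [-81, 7, 110]]
1.5 [-137.6   69.2] shift [0.27 0.01 0.22] turn [-0.02  0.01 -0.02] now fix [-134.9   -0.2   79.4] F [2.9 0.6 0.2]
1.3 [-138.3   60.5] shift [0.46 0.01 0.45] turn [-0.02  0.01 -0.02] now fix [-134.9   -0.2   79.4] F [2.9 0.6 0.2]
1.1 [-137.8   48.3] shift [0.67 0.01 0.79] turn [-0.02  0.01 -0.02] now fix [-134.9   -0.2   79.4] F [2.9 0.6 0.2]
```

Call:
{"op": "apply_moves", "data": {
  "plan": [0.14,0,0.11,0,0,0,0.27,0,0.22,0,0,0,0.37,0,0.33,0,0,0,0.46,0,0.45,0,0,0,0.46,0,0.45,0,0,0]
}}

```text
t: 12.68
position: [0.548, 0.0659, 0.0607]
tcp_rot: [[-0.797, 0.221, 0.563], [0.181, 0.975, -0.128], [-0.577, -0.0, -0.817]]
wrist_force: [6.2, -0.6, 3.4]
opening: -0.001
gripper_force: 2.6
```

```bash
python3 chk.py; python3 lev.py 1.1 0.95 .8 .65; python3 -c "
from h import *
save('c5.png',cv2.resize(np.load('sc.npz')['i'][155:215,280:350],(700,600),interpolation=2))"
```

```text
F [ 6.2 -0.6  3.4] fix [-1.367e+02 -1.000e-01  6.070e+01]
26 [[-132, 5, 57], [-129, 2, 58], [-129, 5, 59], [-125, 2, 59], [-124, 8, 61], [-123, 4, 59], [-121, -2, 60], [-119, 0, 60], [-119, 4, 61], [-119, 0, 63], [-118, 7, 62], [-114, -1, 61], [-114, 3, 62], [-88, -6, 106], [-87, 13, 108], [-85, -8, 108], [-84, -1, 107], [-84, -5, 106], [-84, 11, 109], [-84, 6, 108], [-84, -5, 108], [-83, 2, 104], [-83, -2, 109], [-83, 1, 110], [-82, 1, 106], [-82, 5, 104]]
1.1 [-137.8   48.3] shift [0.27 0.   0.32] turn [-0.02  0.04 -0.02] now fix [-1.368e+02 -1.000e-01  6.080e+01] F [ 5.2 -1.   2.7]
0.95 [-135.5   39.5] shift [0.37 0.   0.61] turn [-0.02  0.04 -0.02] now fix [-1.368e+02 -1.000e-01  6.080e+01] F [ 5.2 -1.   2.7]
0.8 [-133.6   33.5] shift [0.44 0.   0.81] turn [-0.02  0.04 -0.02] now fix [-1.368e+02 -1.000e-01  6.080e+01] F [ 5.2 -1.   2.7]
0.65 [-130.1   27.4] shift [0.46 0.01 1.04] turn [-0.02  0.04 -0.02] now fix [-1.368e+02 -1.000e-01  6.080e+01] F [ 5.2 -1.   2.7]
```

View pics/c5.png

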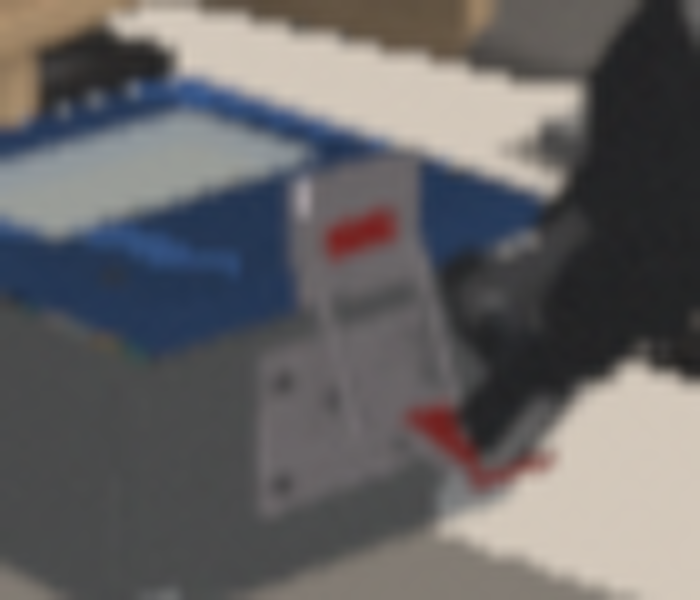

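The bar has dropped behind the keeper lip: tab at (360,232) flat on the plate, lever at about 1.4 under the finger. I keep pressing in small steps.

```bash
sed -i 's/\[48,52,50,46\]/[47,50,46,43]/' lev.py; python3 lev.py 1.25 1.1 0.95 .8 .65
```

```text
1.25 [-135.5   58.4] shift [0.01 0.   0.09] turn [-0.02  0.04 -0.02] now fix [-1.368e+02 -1.000e-01  6.080e+01] F [ 5.2 -1.   2.7]
1.1 [-134.7   49.9] shift [0.15 0.   0.34] turn [-0.02  0.04 -0.02] now fix [-1.368e+02 -1.000e-01  6.080e+01] F [ 5.2 -1.   2.7]
0.95 [-132.4   41.8] shift [0.25 0.   0.6 ] turn [-0.02  0.04 -0.02] now fix [-1.368e+02 -1.000e-01  6.080e+01] F [ 5.2 -1.   2.7]
0.8 [-131.    36.1] shift [0.32 0.   0.79] turn [-0.02  0.04 -0.02] now fix [-1.368e+02 -1.000e-01  6.080e+01] F [ 5.2 -1.   2.7]
0.65 [-128.4   29.7] shift [0.37 0.01 1.01] turn [-0.02  0.04 -0.02] now fix [-1.368e+02 -1.000e-01  6.080e+01] F [ 5.2 -1.   2.7]
```

Call:
{"op": "apply_moves", "data": {
  "plan": [0.01,0,0.09,0,0,0,0.08,0,0.22,0,0,0,0.15,0,0.34,0,0,0,0.15,0,0.34,0,0,0]
}}

```text
t: 13.07
position: [0.5498, 0.0655, 0.0494]
tcp_rot: [[-0.797, 0.221, 0.562], [0.18, 0.975, -0.128], [-0.576, -0.0, -0.817]]
wrist_force: [5.8, -0.8, 4.4]
opening: -0.001
gripper_force: 2.9
```

```bash
python3 chk.py; python3 lev.py 1.1 0.95 .8 .65
```

```text
F [ 5.8 -0.8  4.4] fix [-1.349e+02 -1.000e-01  4.940e+01]
28 [[-126, 7, 52], [-121, 5, 53], [-118, 6, 55], [-115, -4, 54], [-115, 0, 55], [-114, 6, 57], [-86, -3, 103], [-85, 0, 104], [-85, -8, 105], [-84, -1, 107], [-84, 6, 105], [-84, -5, 108], [-83, 6, 108], [-83, -2, 109]]
1.1 [-134.7   49.9] shift [-0.02  0.   -0.  ] turn [-0.02  0.03 -0.02] now fix [-1.351e+02 -1.000e-01  4.950e+01] F [ 6.5 -1.8  4.4]
0.95 [-132.4   41.8] shift [0.07 0.   0.26] turn [-0.02  0.03 -0.02] now fix [-1.351e+02 -1.000e-01  4.950e+01] F [ 6.5 -1.8  4.4]
0.8 [-131.    36.1] shift [0.15 0.   0.44] turn [-0.02  0.03 -0.02] now fix [-1.351e+02 -1.000e-01  4.950e+01] F [ 6.5 -1.8  4.4]
0.65 [-128.4   29.7] shift [0.2  0.   0.67] turn [-0.02  0.03 -0.02] now fix [-1.351e+02 -1.000e-01  4.950e+01] F [ 6.5 -1.8  4.4]
```

Call:
{"op": "apply_moves", "data": {
  "plan": [0.04,0,0.13,0,0,0,0.07,0,0.26,0,0,0,0.11,0,0.35,0,0,0,0.15,0,0.44,0,0,0,0.15,0,0.44,0,0,0]
}}

```text
t: 13.53
position: [0.5535, 0.0647, 0.0362]
tcp_rot: [[-0.797, 0.221, 0.562], [0.18, 0.975, -0.128], [-0.576, -0.0, -0.817]]
wrist_force: [5.2, -1.2, 5.9]
opening: 0.002
gripper_force: 3.0
```

```bash
python3 chk.py; python3 lev.py .8 .65 .5 .35
```

```text
F [ 5.2 -1.2  5.9] fix [-131.1   -0.    36.2]
36 [[-122, 6, 41], [-119, 3, 45], [-117, 5, 46], [-115, 3, 47], [-113, -3, 48], [-112, 0, 51], [-110, -2, 47], [-87, 13, 108], [-86, 1, 111], [-85, 8, 106], [-85, -8, 105], [-85, 3, 102], [-84, -1, 100], [-84, -5, 108], [-84, 2, 104], [-83, 2, 110], [-83, 6, 108], [-83, 9, 109]]
0.8 [-131.    36.1] shift [-0.01 -0.    0.01] turn [-0.02  0.03 -0.02] now fix [-131.3    0.    36.2] F [ 4.3 -0.9  5.5]
0.65 [-128.4   29.7] shift [0.04 0.   0.24] turn [-0.02  0.03 -0.02] now fix [-131.3    0.    36.2] F [ 4.3 -0.9  5.5]
0.5 [-123.5   22.8] shift [0.04 0.   0.52] turn [-0.02  0.03 -0.02] now fix [-131.3    0.    36.2] F [ 4.3 -0.9  5.5]
0.35 [-117.    19.2] shift [-0.06  0.    0.74] turn [-0.02  0.03 -0.02] now fix [-131.3    0.    36.2] F [ 4.3 -0.9  5.5]
```

Call:
{"op": "apply_moves", "data": {
  "plan": [0.03,0,0.12,0,0,0,0.04,0,0.24,0,0,0,0.05,0,0.38,0,0,0,0.04,0,0.5,0,0,0,0.04,0,0.5,0,0,0]
}}

```text
t: 14.0
position: [0.5582, 0.0635, 0.0214]
tcp_rot: [[-0.801, 0.22, 0.557], [0.181, 0.975, -0.126], [-0.571, 0.0, -0.821]]
wrist_force: [-0.2, 0.3, -0.4]
opening: 0.004
gripper_force: 0.0
```

```bash
python3 chk.py; python3 lev.py .5 .35 .2 .1 0
```

```text
F [-0.2  0.3 -0.4] fix [-126.2   -0.2   21.4]
48 [[-129, 12, 21], [-114, 6, 32], [-113, -3, 33], [-113, -3, 36], [-111, -1, 38], [-109, -3, 40], [-108, 4, 42], [-106, 2, 44], [-89, 7, 101], [-89, 11, 102], [-88, 6, 103], [-87, 5, 109], [-86, 8, 103], [-85, -4, 103], [-85, -4, 106], [-84, -5, 109]]
0.5 [-123.5   22.8] shift [-0.12  0.01  0.02] turn [-0.01 -0.04 -0.02] now fix [-126.7   -0.3   21.4] F [-0.3  0.6 -0.3]
0.35 [-117.    19.2] shift [-0.22  0.01  0.24] turn [-0.01 -0.04 -0.02] now fix [-126.7   -0.3   21.4] F [-0.3  0.6 -0.3]
0.2 [-111.4   17. ] shift [-0.33  0.01  0.41] turn [-0.01 -0.04 -0.02] now fix [-126.7   -0.3   21.4] F [-0.3  0.6 -0.3]
0.1 [-107.5   15.8] shift [-0.42  0.01  0.52] turn [-0.01 -0.04 -0.02] now fix [-126.7   -0.3   21.4] F [-0.3  0.6 -0.3]
0.0 [-103.5   15. ] shift [-0.51  0.01  0.62] turn [-0.01 -0.04 -0.02] now fix [-126.7   -0.3   21.4] F [-0.3  0.6 -0.3]
```

Call:
{"op": "apply_moves", "data": {
  "plan": [-0.1,0,0.03,0,0,0,-0.19,0,0.07,0,0,0,-0.28,0,0.17,0,0,0,-0.28,0,0.17,0,0,0]
}}

```text
t: 14.38
position: [0.5692, 0.0608, 0.0234]
tcp_rot: [[-0.799, 0.221, 0.559], [0.181, 0.975, -0.127], [-0.574, -0.0, -0.819]]
wrist_force: [-1.3, -0.0, -0.1]
opening: 0.004
gripper_force: 0.5
```

```bash
python3 chk.py
```

```text
F [-1.3 -0.  -0.1] fix [-114.9   -0.4   23.4]
44 [[-122, -4, 13], [-121, 0, 14], [-117, 12, 17], [-110, 6, 37], [-105, 4, 35], [-103, -5, 41], [-102, 2, 40], [-90, 12, 102], [-88, 6, 103], [-87, 14, 111], [-87, 13, 105], [-86, 1, 111], [-86, 5, 106], [-86, 8, 103], [-85, -8, 108]]
```

Call:
{"op": "apply_moves", "data": {
  "plan": [-0.05,0,0.07,0,0,0,-0.1,0,0.15,0,0,0,-0.15,0,0.22,0,0,0,-0.21,0,0.28,0,0,0,-0.21,0,0.28,0,0,0]
}}

```text
t: 14.85
position: [0.5796, 0.0585, 0.0205]
tcp_rot: [[-0.798, 0.221, 0.56], [0.181, 0.975, -0.127], [-0.575, -0.0, -0.818]]
wrist_force: [-0.4, 1.1, 0.6]
opening: 0.002
gripper_force: 0.0
```

```bash
python3 chk.py
```

```text
F [-0.4  1.1  0.6] fix [-104.2   -0.4   20.5]
51 [[-102, -3, 6], [-99, -2, 8], [-97, 5, 10], [-97, 8, 11], [-96, 4, 41], [-94, 7, 38], [-94, 9, 7], [-93, 1, 36], [-93, -3, 35], [-91, -1, 9], [-90, 1, 109], [-89, 11, 102], [-88, 3, 112], [-88, 10, 107], [-88, 10, 110], [-87, -10, 108], [-86, 4, 102]]
```

Call:
{"op": "apply_moves", "data": {
  "plan": [-0.05,0,0.03,0,0,0,-0.08,0,0.05,0,0,0,-0.08,0,0.05,0,0,0]
}}

```text
t: 15.15
position: [0.5818, 0.0581, 0.0206]
tcp_rot: [[-0.798, 0.221, 0.56], [0.181, 0.975, -0.127], [-0.574, -0.0, -0.819]]
wrist_force: [0.1, -0.2, 0.9]
opening: 0.003
gripper_force: 0.0
```

Call:
{"op": "apply_moves", "data": {
  "plan": [0.5,0,-0.4,0,0,0,1.0,0,-0.8,0,0,0,1.5,0,-1.5,0,0,0,2,0,-2.5,0,0,0,2,0,-3.5,0,0,0,2,0,-4,0,0,0,2,0,-4,0,0,0,2,0,-4,0,0,0,2,0,-4,0,0,0,2,0,-4,0,0,0]
}}

```text
t: 15.98
position: [0.4682, 0.0848, 0.0844]
tcp_rot: [[-0.8, 0.223, 0.557], [0.183, 0.975, -0.127], [-0.572, 0.001, -0.82]]
wrist_force: [0.1, 0.2, -0.1]
opening: -0.001
gripper_force: 0.0
```

```bash
python3 chk.py
python3 - <<'E'
from g import *
st=state();i,d=read_camera('wrist');C=(cloud('wrist',d,st)-O)@F*1000
for a,b in((-66,-45),(45,66)):
    m=(d>0)&(C[...,1]>a)&(C[...,1]<b)&(C[...,0]>-82)&(C[...,0]<-20)&(C[...,2]>90)&(C[...,2]<130);p=C[m]
    if len(p)>20: c=np.polyfit(p[:,0],p[:,2],1);print('lid slope',-c[0],'z at -70',np.polyval(c,-70))
    else: print(len(p))
s=cv2.resize(np.load('sc.npz')['i'][155:215,280:350],(400,340),interpolation=2);save('c6.png',np.hstack([s,cv2.resize(i,(400,340))]))
E
```

```text
F [ 0.1  0.2 -0.1] fix [-218.7    0.9   84.4]
79 [[-100, -1, 6], [-98, 9, 9], [-96, -9, 6], [-95, 4, 38], [-95, -6, 13], [-95, 6, 16], [-94, 5, 9], [-94, -2, 35], [-93, -3, 38], [-93, 4, 11], [-92, 4, 34], [-90, 8, 107], [-89, 4, 106], [-89, -1, 108], [-88, 3, 108], [-87, 5, 109]]
0
0
```

View pics/c6.png

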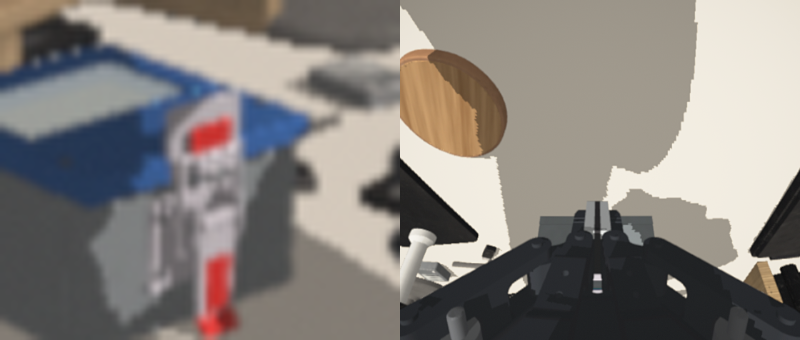

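The left crop shows the lever hanging shut (red end at (220,325)), the tab against the plate at (212,133) and no gap under the lid. I check the lid's angle numerically from the fixed cameras.

Run:
```python
from g import *
for n in('scene','top'):
    i,d=read_camera(n);C=(cloud(n,d)-O)@F*1000
    m=(d>0)&(abs(C[...,1])<68)&(abs(C[...,1])>28)&(C[...,0]>-75)&(C[...,0]<60)&(C[...,2]>85)&(C[...,2]<125)
    m&=(i[...,2].astype(int)>i[...,0].astype(int)+30)
    p=C[m];c=np.polyfit(p[:,0],p[:,2],1);k=abs(p[:,2]-np.polyval(c,p[:,0]))<3;c=np.polyfit(p[k,0],p[k,2],1);print(n,len(p),'lid angle',-c[0],'z front',np.polyval(c,-75),'back',np.polyval(c,60))
```

```text
scene 209 lid angle 0.020591480589243805 z front 99.62496046415215 back 96.84511058460424
top 851 lid angle 0.005352249816915403 z front 97.69034291704503 back 96.96778919176145
```

```bash
python3 -c "
from workcell import *
print(job_done())"
```

```text
the job is handed in; nothing more can be done
None
```

The job is handed in: the lid is down at about 0 rad, the loop is hooked behind the keeper lip and the lever is shut, with the arm clear; early on I accidentally knocked the lever and loop down to about 1.9 rad, and I did not re-measure the bystanders.

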